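# Load a plaster mould into the drying cabinet through its sprung flap

## Robot

A 6-joint arm with a two-finger parallel gripper is mounted at the origin on the work surface. World frame = base frame: x ahead of the robot, y to its left, z up, the work surface at z = 0. Lengths are in m, angles in rad, forces in N, time in s.
With the tool pointing down it reaches from about 0.275 to 0.75 m from the base axis. Payload 10.2 kg.
Tool frame: the origin (TCP) lies midway between the tips of the shut fingers; the grasp point (between the pads) lies 19 mm behind it (env.hold_point_z is the distance from the TCP to the grasp point, in m); x points along the fingers, z is the direction in which the jaws open and shut, and the axes are right-handed (so a half turn about x gives the same grasp; the last joint's range is limited). The gripper opens to 85 mm and grips with 20 to 120 N. Pads are 22 mm wide; open, the fingers measure 114 mm over their backs; the gripper's body (76 mm by 85 mm) begins 54 mm behind the grasp point. The pads swing forward as they close: fully open they stand 13 mm farther back than shut.
Start: joints at [-1.458, 0.313, 1.498, -0, 1.331, -0.223], TCP at [0.173, -0.496, 0.231] pointing down, gripper open.
Joint ranges: [-2.94, 2.94], [-0.97, 2.17], [0.19, 2.56], [-1.23, 4.37], [0.02, 3.11], [-2.88, 2.88]. Speed limits (rad/s): [2.39, 2.39, 3.01, 3.14, 3.14, 3.14].

## Interface

Orientations are given as a unit quaternion [x, y, z, w].
In Python, from bench import env, kinematics, monitor, eyes, job gives the robot as it stands. The module is installed in compiled form; this text tells all that it offers. Calls block until the motion is done:
- env.reach(position, orientation): joint-space move of the TCP to a pose.
- env.movel(position, velocity=0.15, frame=None, guard=None): straight line of the TCP; frame=None keeps the orientation; velocity is the mean speed in m/s. With guard (N) it stops when the force on the tool has changed by that much, and returns True; else False.
- env.set_joints(angles): joint-space move.
- env.release() and env.close_gripper(effort=None): open the fingers fully, or close them until they stop; effort is the grip in N (None keeps the last).
- env.hold(seconds).
- kinematics.ik(position, orientation): joint angles nearest the present ones, or None.
- monitor.sense(): the state.
- eyes.grab_frame(name): name is "scene" or "side" or "wrist"; returns a dict with "frame" (480x640x3 uint8, red, green, blue), "mtx" (3x3 intrinsics, pixels), "view" (4x4, takes a point from world to camera coordinates). Camera axes: x right, y down, z forward; pixel columns grow to the right and rows downward; lengths in m; the calibration is good to about 2 mm. A picture is of the moment at which its call begins. There is no depth.
A pose or a line that the arm cannot do raises env.MotionError and nothing moves.
- job.hand_in(): hands the job in, once; it reports no verdict.
The state is a dict: "clock": time; "joints": joint angles; "qvel": joint speeds; "joint_efforts": joint torques, N m; "position": TCP position; "ee_rot": TCP orientation; "contact_force": force on the tool from outside, world axes, zero at the start; "ft_torque": the same for the moment, N m; "finger_gap": opening from 0.0 (shut) to 1.0 (fully open).
Only numpy, scipy, OpenCV 4.12 (cv2) and the standard library are available. Lean on these libraries where they do the work, as an engineer would, in place of code of your own. Each camera call takes 0.05 s, during which the arm holds its last target.

## Task

Take the wooden pusher and use its cross-head to push the plaster mould that stands on the cabinet's loading ledge in under the sprung flap, all the way home until it touches the stop bar inside. Plaster chips, so push slowly, stop as soon as you feel the bar (never lean on the mould with more than about 2 kg), and do not touch the mould with the gripper. Then draw the pusher out so that the flap swings shut behind the mould, and lay the pusher back down on the bench, leaving the other things where they are.

Things in the scene. Friction and masses are not known exactly. Their poses are not given: they have to be found in the camera images.
- cabinet: white bench-top drying cabinet, fixed, 128 mm high, with a clear roof and one clear side, a heater column to the left of its hatch as you look in, and an aluminium loading ledge in front. Origin: at bench level straight below the shut flap, on the centre line of the lane. x axis inward along the lane, y to the left, z up.
- ledge_end (a point): middle of the outer end of the loading ledge, on its top face, 180 mm out from the flap and 30 mm above the bench; axes as the cabinet's. Ledge and inner floor are one flat plate at this height, from here to 420 mm farther in. A guide rail 8 mm high runs along each side of the lane, 70 mm apart (inner faces at y = +-35 mm).
- hatch (a point): middle of the hatch's threshold, on the floor plate straight below the hinge (cabinet x = 0, z = 30 mm); axes as the cabinet's. The hatch is 84 mm wide and 64 mm high. Above it and beside it stand the solid front panel (up to 128 mm over the bench) and the heater column, with their hinge and knob up to 15 mm out.
- bay (a point): on the floor plate inside, 189 mm in from the hatch, axes as the cabinet's: the middle of the range of the rigid steel stop bar, 28 mm high, that stands across the lane. Its near face is clamped anywhere from 18 mm nearer to 18 mm farther in than this point (171 to 207 mm from the hatch); where is not measured and has to be felt.
- flap (a joint): angle of the aluminium flap in the hatch, 0 = shut (upright), growing as it swings inward, at most 1.45 rad; it cannot swing outward. A spring shuts it: 0.09 N m when shut, 0.16 N m at 1.1 rad, plus damping of 0.03 N m s/rad. Its face and lip are slippery. Getting the mould in under it takes up to about 8 N, more if fast; pushed fast the mould tips up.
- flap_hinge (a point): middle of the flap's hinge, 64 mm above the hatch's threshold. The flap is 80 mm wide, and 60 mm from the hinge to its round lip. With the mould under it the lip lies on the mould, 53 mm inside the hatch; once the mould's rear end is farther in it drops on to the pusher. It rubs on the pusher as that is drawn out, and shuts by itself once the pusher is out.
- mould_center (a point): centre (half-way up) of the plaster press mould, an off-white block 110 mm long (its x axis, along the lane, inward), 64 mm wide, 34 mm high, about 0.3 kg, with a round recess 46 mm wide and 12 mm deep in its top. It stands on the ledge between the guide rails (3 mm of play each side), its front end 10 to 30 mm short of the flap.
- pusher_grip (a point): where to hold the wooden pusher, which lies on the bench: middle of the shaft, half-way up, near the balance point. The shaft is 20 mm wide, 28 mm high and 280 mm long, 140 mm each way from here; x axis along it to the cross-head, z up. 0.11 kg. Held here, the hand stays about 60 mm outside the hatch at the deepest stop setting.
- pusher_face (a point): centre of the front face of the pusher's cross-head, 160 mm ahead of pusher_grip along the shaft. The cross-head is 50 mm wide, 28 mm high (same top and underside as the shaft) and 20 mm long; same axes as pusher_grip.
- beaker: bystander: terracotta beaker, 72 mm across, 85 mm high; origin at the centre of its underside
- roundmould: bystander: low round plaster mould, 88 mm across, 32 mm high; origin at the centre of its underside
- jar: bystander: white glaze jar with a lid, 64 mm across, 85 mm high; origin at the centre of its underside
Mind the look-alikes: they are no part of the job. What is shaped like the part that bears mould_center but blue or turquoise is not meant.

How it is judged:
By the outcome, as a careful person would: the job done as asked, in the order asked, and still so for the second after the job is handed in, with the robot touching nothing.
It also fails if it takes over 67 s, if anything falls off the work surface, if the arm or the gripper's body presses on something with over 40 N, if the wrist force passes 120 N, or if a joint passes its speed limit or range.

## Working session

There is one attempt and no reset: what is moved stays moved. The work goes in short steps, each a Python script; the robot and the scene stay as the last script left them, time stands still between calls to the robot, and variables do not carry over. Pictures are saved under pics/ and viewed, and the job is handed in when it is done.

```bash
mkdir -p pics; ls
python3 - <<'E'
from bench import env, kinematics, monitor, eyes, job
import cv2,numpy as np
for n in ["scene","side","wrist"]:
    f=eyes.grab_frame(n); cv2.imwrite(f"pics/{n}0.png",f["frame"][:,:,::-1]); print(n,f["mtx"].round(1).tolist(),f["view"].round(3).tolist())
s=monitor.sense(); print(s); print(env.hold_point_z)
E
```

```text
pics
scene [[441.4, 0.0, 311.0], [0.0, 441.4, 239.7], [0.0, 0.0, 1.0]] [[-0.9, 0.435, 0.009, 0.523], [0.349, 0.733, -0.584, -0.159], [-0.261, -0.522, -0.812, 1.067], [0.0, 0.0, 0.0, 1.0]]
side [[528.3, 0.0, 329.8], [0.0, 528.3, 240.5], [0.0, 0.0, 1.0]] [[-0.682, -0.732, 0.006, 0.379], [-0.546, 0.503, -0.67, 0.383], [0.487, -0.46, -0.742, 0.939], [0.0, 0.0, 0.0, 1.0]]
wrist [[403.8, 0.0, 323.7], [0.0, 403.8, 233.9], [0.0, 0.0, 1.0]] [[0.33, -0.944, -0.001, -0.524], [-0.911, -0.318, 0.261, -0.032], [-0.247, -0.085, -0.965, 0.38], [0.0, 0.0, 0.0, 1.0]]
{'clock': 0.15, 'joints': array([-1.45838740e+00,  3.13335438e-01,  1.49822925e+00,  4.39522262e-05,
        1.33097015e+00, -2.23397278e-01]), 'qvel': array([-0.00146535, -0.00336847, -0.00291529,  0.00091115,  0.00042679,
        0.00084377]), 'joint_efforts': array([ 1.07106109e-03, -4.12365282e+01, -2.59797478e+01, -1.78190844e-04,
        3.22039181e-03,  1.63019678e-05]), 'position': array([ 0.17298414, -0.4955009 ,  0.23087193]), 'ee_rot': array([ 0.40967231,  0.576735  , -0.40915569,  0.57631326]), 'contact_force': array([ 0.15038795, -0.58541161, -0.11605883]), 'ft_torque': array([-0.01838731, -0.00537948,  0.06623736]), 'finger_gap': 1.0026866228888893}
0.0187
```

View pics/scene0.png

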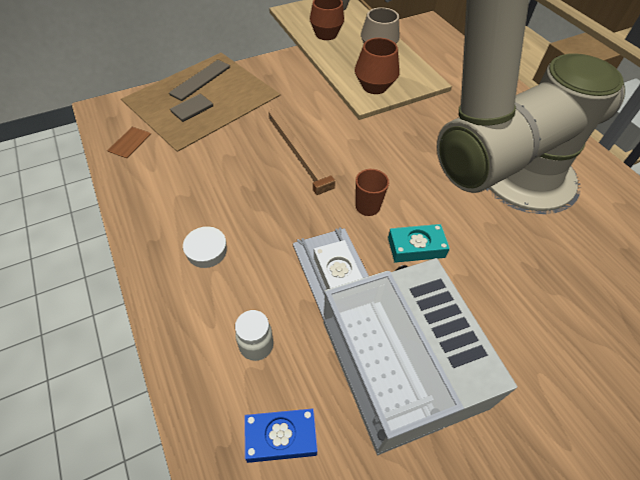

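View pics/side0.png

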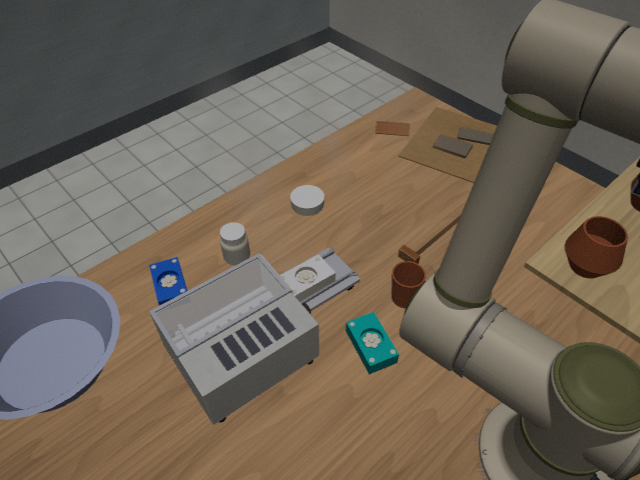

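View pics/wrist0.png

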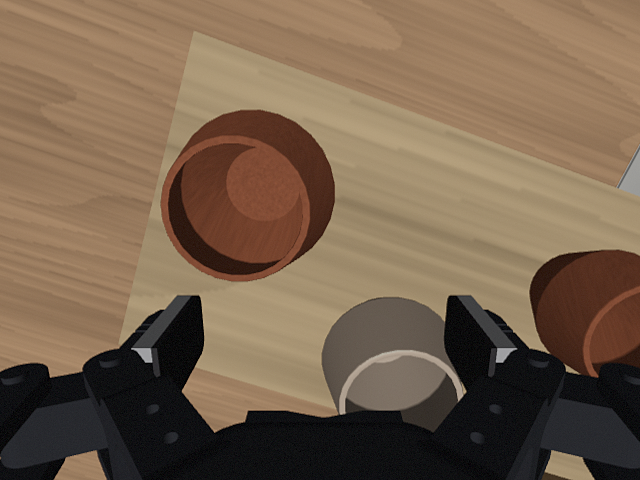

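Scene image: the mould candidates are the white block at (340,265), turquoise at (418,242) and blue at (280,435). The white one on the ledge fits the description. The pusher candidates are the cross-headed stick from (270,114) to (323,185), the slats at (200,78) and (190,106), and the plank at (130,142). Only the stick has a cross-head. I'll check both choices in a close crop.

```bash
cat > h.py <<'E'
import numpy as np,cv2
def ray(f,uv):
    V=f["view"];R=V[:3,:3];t=V[:3,3];c=-R.T@t
    d=R.T@np.linalg.solve(f["mtx"],np.array([uv[0],uv[1],1.0]));return c,d/np.linalg.norm(d)
def onz(f,uv,z):
    c,d=ray(f,uv);return c+d*(z-c[2])/d[2]
def tri(fs,uvs):
    A=np.zeros((3,3));b=np.zeros(3);rs=[ray(f,u) for f,u in zip(fs,uvs)]
    for c,d in rs:
        P=np.eye(3)-np.outer(d,d);A+=P;b+=P@c
    x=np.linalg.solve(A,b);return x,[np.linalg.norm((np.eye(3)-np.outer(d,d))@(x-c)) for c,d in rs]
def proj(f,p):
    q=f["mtx"]@(f["view"][:3,:3]@np.asarray(p)+f["view"][:3,3]);return q[:2]/q[2]
E
python3 - <<'E'
import pickle,cv2,numpy as np
from bench import eyes
from h import *
fs=eyes.grab_frame("scene");fd=eyes.grab_frame("side");pickle.dump((fs,fd),open("f0.pkl","wb"))
a=fs["frame"][95:295,250:450,::-1];b=fd["frame"][180:380,265:465,::-1]
cv2.imwrite("pics/crop1.png",np.hstack([cv2.resize(a,(400,400),interpolation=cv2.INTER_CUBIC),cv2.resize(b,(400,400),interpolation=cv2.INTER_CUBIC)]))
cv2.imwrite("pics/crop2.png",cv2.resize(fs["frame"][220:460,270:530,::-1],None,fx=2.5,fy=2.5,interpolation=cv2.INTER_CUBIC))
E
```

```text
(no output)
```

View pics/crop1.png

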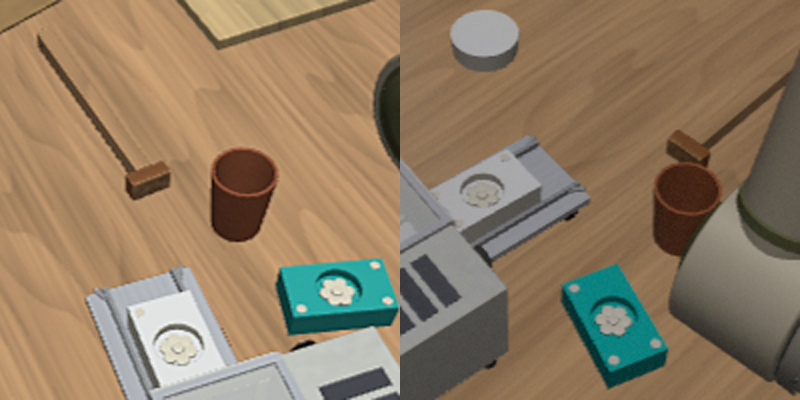

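View pics/crop2.png

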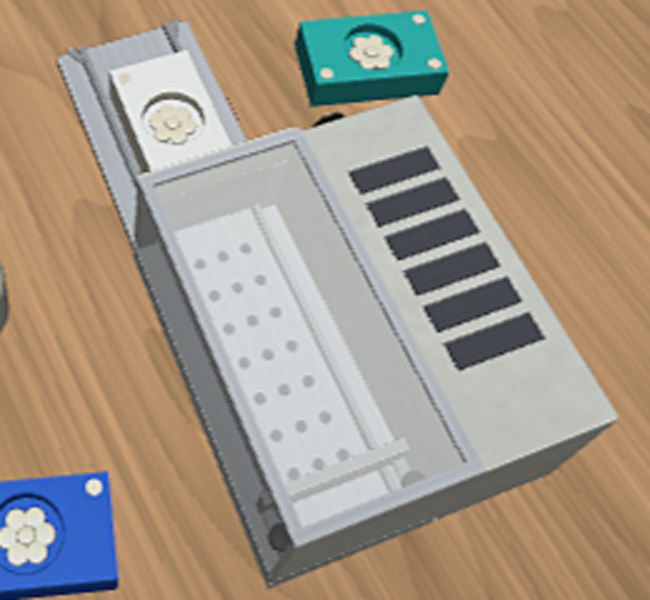

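The crops confirm it: a plain off-white mould between the rails and a cross-headed stick. Now coarse positions.

Run:
```python
import pickle
from h import *
fs,fd=pickle.load(open("f0.pkl","rb"))
S=lambda x,y:(250+x/2,95+y/2); D=lambda x,y:(265+(x-400)/2,180+y/2)
for n,a,b in [("ledgeL(scene left)",S(88,296),D(530,137)),("ledgeR",S(183,265),D(590,198)),
 ("mould TL",S(128,306),D(508,148)),("mould TR",S(191,291),D(541,186)),
 ("head topA",S(127,183),D(672,132)),("head topB",S(165,165),D(709,151)),("tail",S(40,38),(462,216))]:
    p,r=tri([fs,fd],[a,b]);print(n,p.round(4),np.round(r,4))
for n,a in [("tailS",S(40,38)),("headS",S(148,170))]: print(n,onz(fs,a,.028))
for n,a,z in [("beaker",S(245,172),.085),("round",(205,243),.032),("jar",(253,325),.085),("turq",S(337,285),.034),("knob",(S(300,348)),.08),("board corner",S(220,45),.015),("cabinet far corner",(515,387),.128),("cableft corner",(378,447),.128),("frontleft",(328,291),.128),("frontright",(436,259),.128)]: print(n,onz(fs,a,z).round(3))
```

```text
ledgeL(scene left) [ 0.6003 -0.0414  0.0232] [0.0005 0.0005]
ledgeR [ 0.4916 -0.0337  0.0201] [0.0021 0.0021]
mould TL [0.5806 0.0109 0.0615] [0.0007 0.0007]
mould TR [0.5165 0.0212 0.0616] [0.0009 0.0009]
head topA [ 0.4936 -0.1693  0.021 ] [0.0018 0.0018]
head topB [ 0.4428 -0.1745  0.0246] [0.0031 0.0031]
tail [ 0.4824 -0.4141  0.0064] [0.0322 0.0322]
tailS [ 0.48779408 -0.43744506  0.028     ]
headS [ 0.46636553 -0.16898821  0.028     ]
beaker [ 0.401 -0.075  0.085]
round [ 0.767 -0.113  0.032]
jar [0.749 0.123 0.085]
turq [0.366 0.064 0.034]
knob [0.464 0.133 0.08 ]
board corner [ 0.274 -0.339  0.015]
cabinet far corner [0.446 0.397 0.128]
cableft corner [0.666 0.38  0.128]
frontleft [0.619 0.14  0.128]
frontright [0.42  0.165 0.128]
```

```bash
cat >> h.py <<'E'
from scipy.spatial.transform import Rotation as Ro
def ori(psi):  # jaw axis z at angle psi, tool pointing down
    x=np.array([0,0,-1.]);z=np.array([np.cos(psi),np.sin(psi),0]);y=np.cross(z,x)
    return Ro.from_matrix(np.c_[x,y,z]).as_quat()
E
python3 - <<'E'
from bench import env,kinematics,monitor,eyes
from h import *
s=monitor.sense();R=Ro.from_quat(s["ee_rot"]).as_matrix();print(R.round(3))
f=eyes.grab_frame("wrist");c,d=ray(f,(320,240));print("cam in tool",(R.T@(c-s["position"])).round(4),(R.T@d).round(3))
for psi in [0.0,np.pi,0.087,np.pi-.15,-.15]:
  for p in [(0.477,-0.32,.25),(0.477,-0.32,.02),(.53,-.15,.05),(.555,.06,.05)]:
    q=kinematics.ik(p,ori(psi));print(round(psi,2),p,None if q is None else np.round(q,2))
E
```

```text
[[-0.     0.944  0.33 ]
 [ 0.001  0.33  -0.944]
 [-1.     0.    -0.001]]
cam in tool [-1.435e-01  6.770e-02 -1.000e-04] [ 0.961 -0.276 -0.009]
0.0 (0.477, -0.32, 0.25) [-0.79  0.41  1.31 -0.    1.42 -0.79]
0.0 (0.477, -0.32, 0.02) [-0.79  0.66  1.56 -0.    0.92 -0.79]
0.0 (0.53, -0.15, 0.05) [-0.49  0.58  1.62 -0.    0.95 -0.49]
0.0 (0.555, 0.06, 0.05) [-0.1   0.59  1.6  -0.    0.96 -0.1 ]
3.14 (0.477, -0.32, 0.25) [-0.79  0.41  1.31 -0.    1.42  2.35]
3.14 (0.477, -0.32, 0.02) [-0.79  0.66  1.56 -0.    0.92  2.35]
3.14 (0.53, -0.15, 0.05) [-0.49  0.58  1.62 -0.    0.95  2.65]
3.14 (0.555, 0.06, 0.05) None
0.09 (0.477, -0.32, 0.25) [-0.79  0.41  1.31 -0.    1.42 -0.88]
0.09 (0.477, -0.32, 0.02) [-0.79  0.66  1.56 -0.    0.92 -0.88]
0.09 (0.53, -0.15, 0.05) [-0.49  0.58  1.62 -0.    0.95 -0.58]
0.09 (0.555, 0.06, 0.05) [-0.1   0.59  1.6  -0.    0.96 -0.19]
2.99 (0.477, -0.32, 0.25) [-0.79  0.41  1.31  0.    1.42  2.5 ]
2.99 (0.477, -0.32, 0.02) [-0.79  0.66  1.56 -0.    0.92  2.5 ]
2.99 (0.53, -0.15, 0.05) [-0.49  0.58  1.62 -0.    0.95  2.8 ]
2.99 (0.555, 0.06, 0.05) None
-0.15 (0.477, -0.32, 0.25) [-0.79  0.41  1.31 -0.    1.42 -0.64]
-0.15 (0.477, -0.32, 0.02) [-0.79  0.66  1.56 -0.    0.92 -0.64]
-0.15 (0.53, -0.15, 0.05) [-0.49  0.58  1.62 -0.    0.95 -0.34]
-0.15 (0.555, 0.06, 0.05) [-0.1   0.59  1.6  -0.    0.96  0.05]
```

Run:
```python
from bench import env,kinematics,monitor,eyes
from h import *
import pickle
F=[]
for i,p in enumerate([(.54,-.10,.27),(.54,.0,.27),(.477,-.30,.24),(.477,-.36,.24)]):
    env.reach(p,ori(0.0)); env.hold(0.2); f=eyes.grab_frame("wrist");F.append(f);cv2.imwrite(f"pics/w{i}.png",f["frame"][:,:,::-1])
pickle.dump(F,open("f1.pkl","wb"))
print(monitor.sense()["clock"],monitor.sense()["contact_force"])
```

```text
5.2583 [0.02952968 0.44959044 0.28296698]
```

View pics/w0.png

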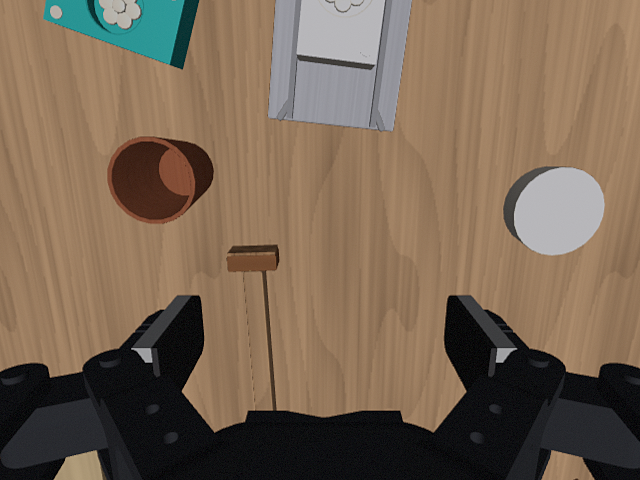

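View pics/w1.png

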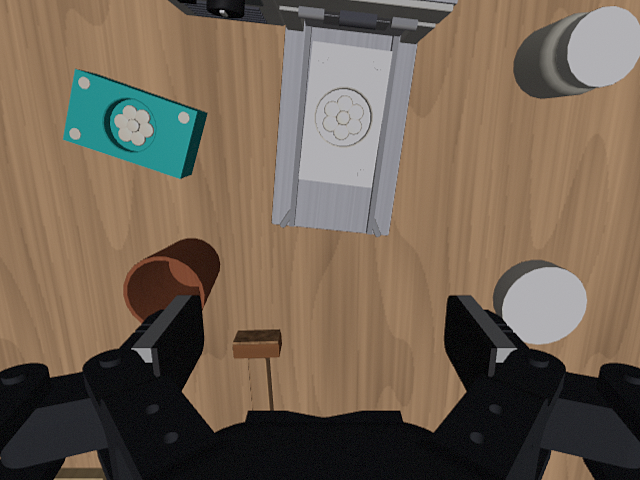

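View pics/w2.png

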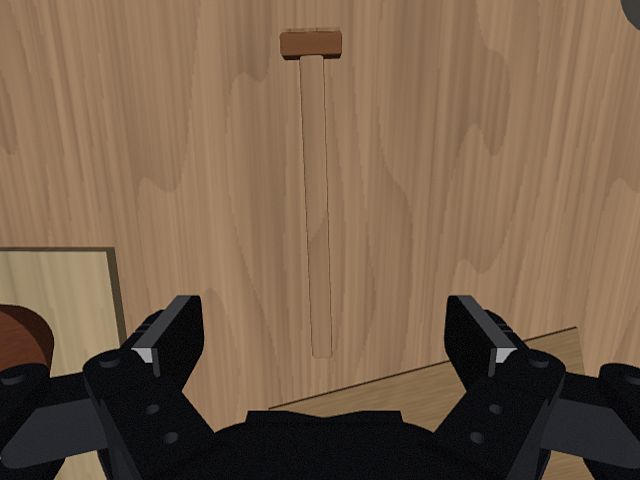

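View pics/w3.png

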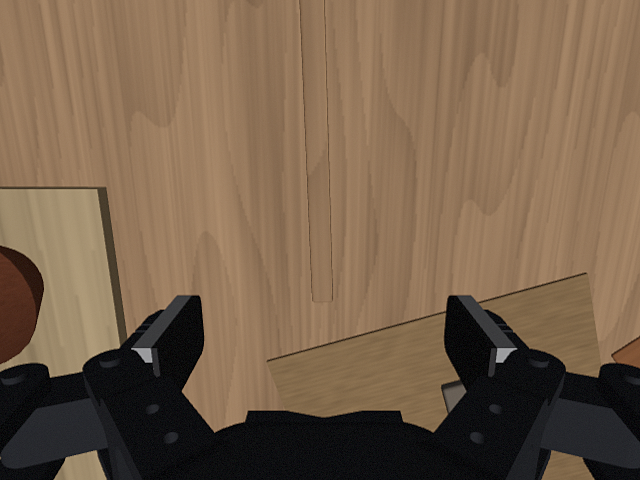

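Wrist views: w2 shows the whole pusher, head at about (311,43) and tail at (321,357). w1 shows the ledge end from (272,223) to (388,236), with the mould top between (312,41) and (370,187). I'll refine the corners in enlarged crops.

Run:
```python
import pickle,cv2,numpy as np
F=pickle.load(open("f1.pkl","rb"))
def crop(i,x,y,w,h,W,H,n):
    a=cv2.resize(F[i]["frame"][y:y+h,x:x+w,::-1],(W,H),interpolation=cv2.INTER_CUBIC)
    return a
cv2.imwrite("pics/c3.png",np.hstack([crop(2,260,15,100,75,400,300,0),crop(2,280,300,100,75,400,300,0)]))
cv2.imwrite("pics/c4.png",np.hstack([crop(1,260,0,200,300,400,600,0),crop(0,260,0,200,300,400,600,0)]))
```

```text
(no output)
```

View pics/c3.png

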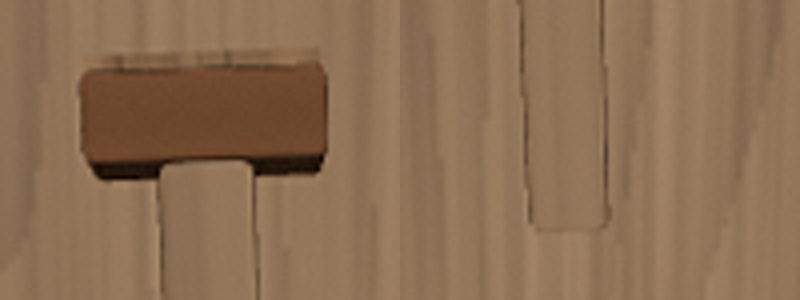

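View pics/c4.png

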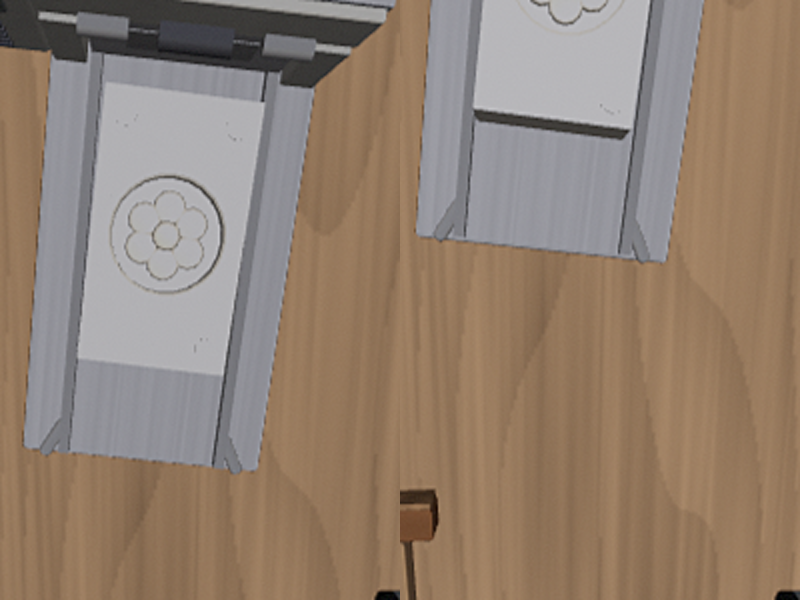

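```bash
cat > meas.py <<'E'
import pickle
from h import *
F=pickle.load(open("f1.pkl","rb"));fs,fd=pickle.load(open("f0.pkl","rb"))
A=lambda u,v:(260+u/2,v/2);B=lambda u,v:(260+(u-400)/2,v/2)
L=[]
for n,a,b in [("ledge l",(25,446),(416,236)),("ledge r",(258,470),(666,262)),("mould rl",(78,358),(474,109)),("mould rr",(222,376),(629,131))]:
    p,r=tri([F[1],F[0]],[A(*a),B(*b)]);print(n,p.round(4),np.round(r,4))
pl=[onz(F[1],A(*a),.03) for a in [(25,446),(258,470)]];e=(pl[0]+pl[1])/2;print("ledge end",e.round(4),np.linalg.norm(pl[0]-pl[1]).round(4))
mc=[onz(F[1],A(*a),.064) for a in [(78,358),(222,376),(264,102),(104,82)]]
m=np.mean(mc,0);print("mould",m.round(4),[np.linalg.norm(mc[i]-mc[i-1]).round(4) for i in range(4)])
d1=(mc[2]+mc[3]-mc[0]-mc[1]);d2=mc[0]-mc[1];d3=pl[0]-pl[1]
print("lane ang mould",np.degrees(np.arctan2(d1[1],d1[0])),"from rear",np.degrees(np.arctan2(d2[1],d2[0]))-90,"ledge",np.degrees(np.arctan2(d3[1],d3[0]))-90)
# rail inner lower edges at z .03: left rail inner edge w1 (70,452)?->(102,60)
for z,q in [(.03,[(25,446),(50,60)]),(.03,[(258,470),(313,88)]),(.038,[(76,350),(103,60)]),(.038,[(217,460),(267,90)])]:
    a,b=[onz(F[1],A(*k),z) for k in q];d=b-a;print("edge",a.round(4),b.round(4),np.degrees(np.arctan2(d[1],d[0])))
f2,f3=F[2],F[3]
for n,a,b in [("tail l",(311.5,357),(311.5,301)),("tail r",(332,357.5),(332.5,301.5))]:
    p,r=tri([f2,f3],[a,b]);print(n,p.round(4),np.round(r,4))
C=lambda u,v:(260+u/4,15+v/4);D=lambda u,v:(280+(u-400)/4,300+v/4)
hd=[onz(f2,C(*k),.028) for k in [(82,68),(327,64),(325,157),(83,159)]];print("head",np.round(hd,4).tolist())
t=(onz(f2,D(530,230),.028)+onz(f2,D(606,230),.028))/2
s=(onz(f2,C(159,162),.028)+onz(f2,C(254,162),.028))/2
print("tail",t.round(4),"shaft front",s.round(4),np.linalg.norm(t-s));d=s-t;print("pusher ang",np.degrees(np.arctan2(d[1],d[0])),"grip",((s+t)/2).round(4))
E
python3 meas.py
```

```text
ledge l [ 0.4907 -0.028   0.0263] [0.0005 0.0005]
ledge r [ 0.6058 -0.0397  0.0289] [0.0003 0.0003]
mould rl [0.5203 0.0203 0.0641] [0.0001 0.0001]
mould rr [0.5828 0.0122 0.0629] [0.0001 0.0001]
ledge end [ 0.5488 -0.0333  0.03  ] 0.115
mould [0.5581 0.0711 0.064 ] [np.float64(0.1101), np.float64(0.063), np.float64(0.1108), np.float64(0.0643)]
lane ang mould 83.29130211191512 from rear 82.77460310084427 ledge 83.83754883325108
edge [ 0.4917 -0.0271  0.03  ] [0.5084 0.1447 0.03  ] 84.42142635512161
edge [ 0.606  -0.0394  0.03  ] [0.6229 0.1334 0.03  ] 84.39717297453669
edge [0.5179 0.0206 0.038 ] [0.5316 0.143  0.038 ] 83.63192070199425
edge [ 0.5847 -0.0322  0.038 ] [0.6016 0.1312 0.038 ] 84.10282804387518
tail l [ 0.4675 -0.4538  0.0311] [0.0001 0.0001]
tail r [ 0.4875 -0.4542  0.0313] [0.0001 0.0001]
head [[0.4443, -0.1607, 0.028], [0.4935, -0.1599, 0.028], [0.4933, -0.1772, 0.028], [0.444, -0.1776, 0.028]]
tail [ 0.4778 -0.4563  0.028 ] shaft front [ 0.4692 -0.1781  0.028 ] 0.27828462628489664
pusher ang 91.76720048696826 grip [ 0.4735 -0.3172  0.028 ]
```

Heights check out: ledge about 28 mm, mould top 63.5 mm, pusher top about 31 mm against 28 mm in the text. The lane runs at about 84°, and the pusher at 91.8°. Gripping it 12 mm behind the marked grip point gives a bit more clearance from the hatch.

Run:
```python
from bench import env,kinematics,monitor,eyes
from h import *
import pickle
a=np.radians(91.77);u=np.array([np.cos(a),np.sin(a)])
g=np.array([.4735,-.3172])-u*.012
q=ori(a-np.pi/2)
env.reach([*g,.10],q)
f=eyes.grab_frame("wrist");cv2.imwrite("pics/g0.png",f["frame"][:,:,::-1])
print(env.movel([*g,.004],velocity=.08,guard=8)); print(monitor.sense()["position"])
env.close_gripper(80)
s=monitor.sense();print(s["clock"],s["finger_gap"],s["position"],s["contact_force"])
env.movel([*g,.11],velocity=.1);env.hold(.2)
s=monitor.sense();print(s["clock"],s["finger_gap"],s["contact_force"],s["ft_torque"])
for n in("scene","side"):
    f=eyes.grab_frame(n);cv2.imwrite(f"pics/l_{n}.png",f["frame"][:,:,::-1])
```

```text
False
[ 0.4741124 -0.3294408  0.0045309]
7.9 0.2144096450653846 [ 0.4740461  -0.32935982  0.00433859] [-0.24972198  0.47190026  3.05988153]
9.3083 0.21429699103221977 [ 0.51600274  0.72990424 -1.28349339] [-0.03375889 -0.0095213   0.00525421]
```

View pics/l_scene.png

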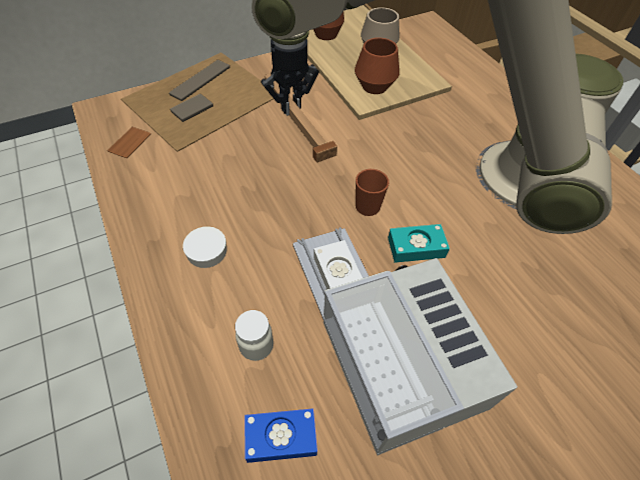

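Pusher held: gap 0.214, load about 1.3 N. Next I carry it to above the ledge end and check the alignment before lowering.

```bash
cat >> h.py <<'E'
LA=np.radians(84.0);LU=np.array([np.cos(LA),np.sin(LA)]);LN=np.array([-LU[1],LU[0]]);LE=np.array([.5488,-.0333])
QL=ori(LA-np.pi/2)
def P(sface,z,lat=0): # tcp for face at lane coordinate s from ledge end
    return [*(LE+LU*(sface-.172)+LN*lat),z]
E
python3 - <<'E'
from bench import env,kinematics,monitor,eyes
from h import *
import pickle
env.reach(P(.022,.12),QL); env.movel(P(.022,.075),velocity=.1);env.hold(.3)
s=monitor.sense();print(s["clock"],s["position"],s["contact_force"])
G={}
for n in("scene","side"):
    f=eyes.grab_frame(n);G[n]=f
pickle.dump(G,open("f2.pkl","wb"))
a=G["scene"]["frame"][120:320,240:440,::-1];b=G["side"]["frame"][180:380,250:450,::-1]
cv2.imwrite("pics/al.png",np.hstack([cv2.resize(x,(400,400),interpolation=cv2.INTER_CUBIC) for x in (a,b)]))
E
```

```text
10.9833 [ 0.5333049  -0.18256883  0.07545055] [-0.78094523  0.29349809 -0.81848675]
```

View pics/al.png

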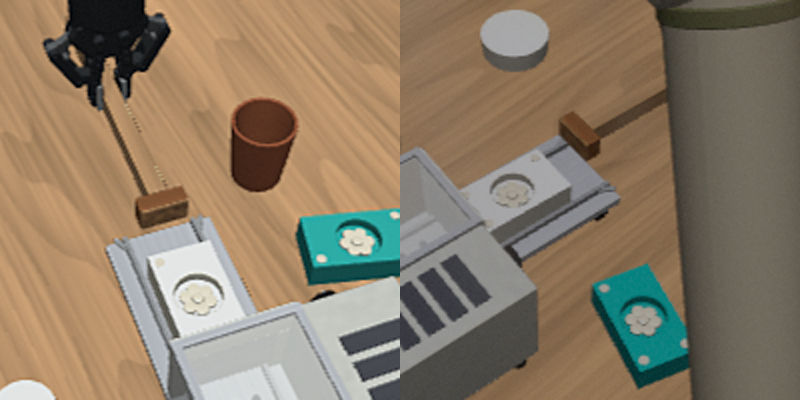

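Run:
```python
import pickle
from h import *
G=pickle.load(open("f2.pkl","rb"))
a=G["scene"]["frame"][205:245,300:340,::-1];b=G["side"]["frame"][230:270,325:365,::-1]
cv2.imwrite("pics/al2.png",np.hstack([cv2.resize(x,(400,400),interpolation=cv2.INTER_CUBIC) for x in (a,b)]))
q=[*LE,0]
for n in G:
  print(n,[proj(G[n],[*(LE+LU*.022+LN*l),.0995]).round(1).tolist() for l in(.025,-.025)], [proj(G[n],[*(LE+LU*.002+LN*l),.0995]).round(1).tolist() for l in(.025,-.025)])
```

```text
scene [[334.9, 219.0], [310.6, 225.8]] [[331.2, 211.4], [307.1, 218.1]]
side [[342.6, 252.1], [328.5, 238.2]] [[350.0, 247.9], [335.8, 234.2]]
```

View pics/al2.png

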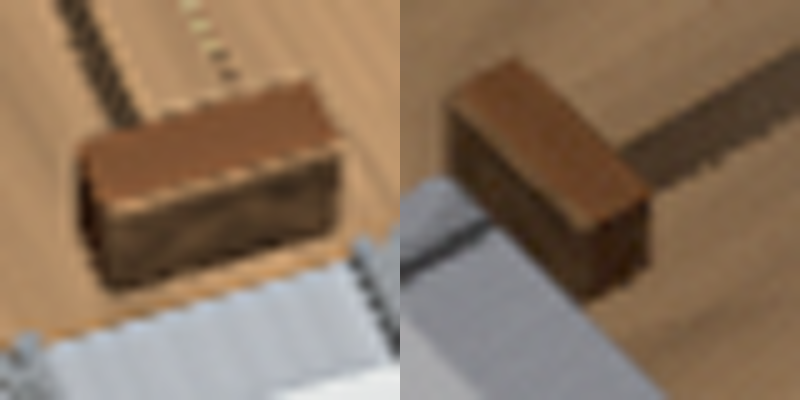

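The head's predicted and seen corners agree within about 1.5 px (2 mm), so it is aligned. Lowering and starting the slow push.

Run:
```python
from bench import env,kinematics,monitor,eyes
from h import *
def st(t):
    s=monitor.sense();p=s["position"];f=s["contact_force"];d=p[:2]-LE
    print(t,"t%.2f face %.4f lat %.4f z %.4f F along %.2f lat %.2f z %.2f"%(s["clock"],d@LU+.172,d@LN,p[2],f[:2]@LU,f[:2]@LN,f[2]),s["finger_gap"].round(3),flush=True)
print(env.movel(P(.022,.038),velocity=.06,guard=6));st("low")
g=env.movel(P(.05,.038),velocity=.02,guard=6);print(g);st("a")
g=env.movel(P(.075,.038),velocity=.02,guard=14);print(g);st("b")
G={}
for n in("scene","side"): cv2.imwrite(f"pics/p_{n}.png",eyes.grab_frame(n)["frame"][:,:,::-1])
a=cv2.imread("pics/p_scene.png")[150:350,240:440];b=cv2.imread("pics/p_side.png")[180:380,200:400]
cv2.imwrite("pics/p1.png",np.hstack([cv2.resize(x,(400,400),interpolation=cv2.INTER_CUBIC) for x in (a,b)]))
```

```text
FalseTraceback (most recent call last):
  File "<stdin>", line 6, in <module>
  File "<stdin>", line 5, in st
AttributeError: 'float' object has no attribute 'round'
```

```bash
cat >> h.py <<'E'
def st(t):
    from bench import monitor
    s=monitor.sense();p=s["position"];f=s["contact_force"];d=p[:2]-LE
    print(t,"t%.2f face %.4f lat %.4f z %.4f F along %.2f lat %.2f z %.2f gap %.3f"%(s["clock"],d@LU+.172,d@LN,p[2],f[:2]@LU,f[:2]@LN,f[2],s["finger_gap"]),"M",s["ft_torque"].round(2),flush=True)
E
python3 - <<'E'
from bench import env,kinematics,monitor,eyes
from h import *
st("low")
g=env.movel(P(.05,.038),velocity=.02,guard=6);print(g);st("a")
g=env.movel(P(.075,.038),velocity=.02,guard=14);print(g);st("b")
for n in("scene","side"): cv2.imwrite(f"pics/p_{n}.png",eyes.grab_frame(n)["frame"][:,:,::-1])
a=cv2.imread("pics/p_scene.png")[150:350,240:440];b=cv2.imread("pics/p_side.png")[180:380,200:400]
cv2.imwrite("pics/p1.png",np.hstack([cv2.resize(x,(400,400),interpolation=cv2.INTER_CUBIC) for x in (a,b)]))
E
```

```text
low t11.85 face 0.0219 lat -0.0002 z 0.0382 F along -0.45 lat -0.45 z -0.94 gap 0.213 M [-0.04  0.03  0.02]
False
a t13.40 face 0.0498 lat -0.0001 z 0.0380 F along -1.91 lat -0.60 z -0.36 gap 0.215 M [-0.29  0.03 -0.12]
False
b t14.80 face 0.0748 lat -0.0000 z 0.0380 F along -5.35 lat -0.11 z -1.00 gap 0.217 M [-0.79  0.12 -0.02]
```

View pics/p1.png

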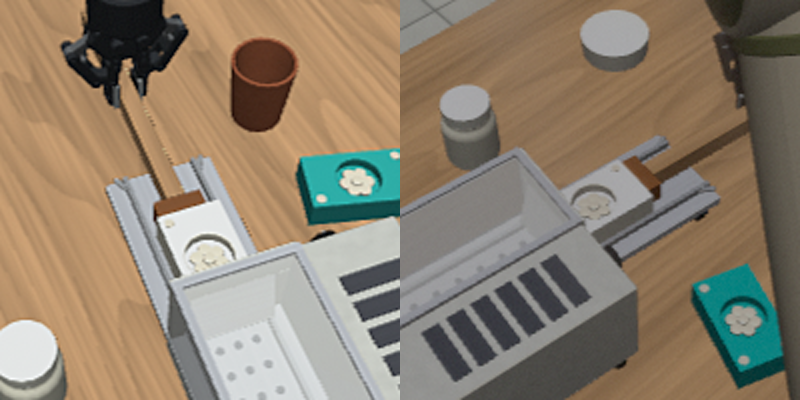

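Pushing well: 5.3 N as the mould meets the flap, and the mould is flat and square in the lane. Carrying on.

Run:
```python
from bench import env,kinematics,monitor,eyes
from h import *
for t in (.09,.105,.12,.135,.15,.17,.195,.222):
    g=env.movel(P(t,.038),velocity=.02,guard=8);st(str(g))
    if g: break
for n in("scene","side"): cv2.imwrite(f"pics/p_{n}.png",eyes.grab_frame(n)["frame"][:,:,::-1])
a=cv2.imread("pics/p_scene.png")[230:430,270:470];b=cv2.imread("pics/p_side.png")[200:400,150:350]
cv2.imwrite("pics/p2.png",np.hstack([cv2.resize(x,(400,400),interpolation=cv2.INTER_CUBIC) for x in (a,b)]))
```

```text
False t15.80 face 0.0897 lat -0.0001 z 0.0381 F along -5.42 lat -0.14 z -1.31 gap 0.217 M [-0.91  0.05 -0.04]
False t16.70 face 0.1048 lat -0.0001 z 0.0381 F along -6.20 lat -0.50 z -1.89 gap 0.214 M [-0.8   0.06 -0.04]
False t17.60 face 0.1200 lat 0.0000 z 0.0380 F along -3.19 lat -0.14 z -1.04 gap 0.211 M [-0.62  0.01  0.03]
False t18.50 face 0.1351 lat 0.0001 z 0.0380 F along -2.78 lat -0.31 z -1.37 gap 0.216 M [-0.48  0.03  0.02]
False t19.40 face 0.1501 lat 0.0000 z 0.0380 F along -2.14 lat 0.06 z -1.06 gap 0.216 M [-0.46  0.05  0.04]
False t20.55 face 0.1701 lat 0.0001 z 0.0380 F along -3.84 lat -0.69 z -1.38 gap 0.214 M [-0.54  0.03  0.06]
False t21.95 face 0.1950 lat 0.0000 z 0.0380 F along -4.12 lat -0.18 z -1.11 gap 0.216 M [-0.67  0.07  0.02]
False t23.45 face 0.2220 lat 0.0000 z 0.0380 F along -3.37 lat 0.74 z -1.33 gap 0.218 M [-0.64  0.03  0.  ]
```

View pics/p2.png

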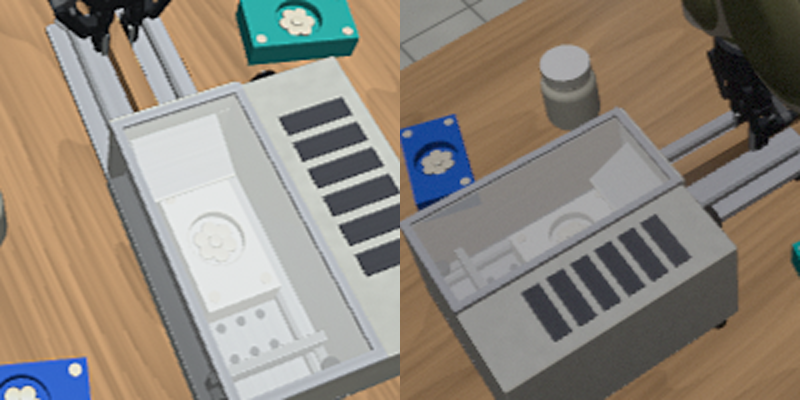

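Run:
```python
from bench import env,kinematics,monitor,eyes
from h import *
for t in (.232,.240,.248,.256,.264,.272,.280,.286):
    g=env.movel(P(t,.038),velocity=.01,guard=5);st(str(g))
    if g: break
for n in("scene","side"): cv2.imwrite(f"pics/p_{n}.png",eyes.grab_frame(n)["frame"][:,:,::-1])
a=cv2.imread("pics/p_scene.png")[230:430,270:470];b=cv2.imread("pics/p_side.png")[200:400,150:350]
cv2.imwrite("pics/p3.png",np.hstack([cv2.resize(x,(400,400),interpolation=cv2.INTER_CUBIC) for x in (a,b)]))
```

```text
False t24.70 face 0.2320 lat 0.0001 z 0.0379 F along -2.94 lat -0.19 z -2.02 gap 0.215 M [-0.74  0.08 -0.01]
False t25.65 face 0.2402 lat 0.0001 z 0.0379 F along -1.59 lat -0.08 z -3.44 gap 0.220 M [-0.74  0.04 -0.03]
False t26.60 face 0.2481 lat 0.0000 z 0.0380 F along -2.59 lat 1.00 z -4.42 gap 0.215 M [-0.56  0.11  0.02]
False t27.55 face 0.2562 lat 0.0001 z 0.0380 F along -2.10 lat 0.20 z -3.95 gap 0.217 M [-0.61  0.05  0.  ]
False t28.50 face 0.2640 lat 0.0000 z 0.0380 F along -3.87 lat 0.57 z -4.09 gap 0.216 M [-0.99  0.13  0.07]
True t28.77 face 0.2637 lat 0.0005 z 0.0373 F along -1.96 lat -1.09 z -2.98 gap 0.210 M [-0.52 -0.02 -0.12]
```

View pics/p3.png

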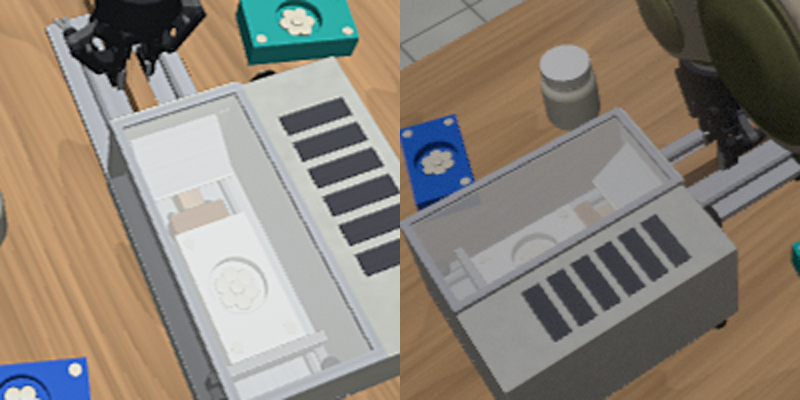

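The guard tripped at about s = 0.264. I'll confirm with one very slow, light feel.

Run:
```python
from bench import env,kinematics,monitor,eyes
from h import *
env.hold(.3);st("rest")
for t in (.2642,.2648,.2654,.266,.267):
    g=env.movel(P(t,.038),velocity=.004,guard=6);st(str(g))
    if g or np.dot(monitor.sense()["contact_force"][:2],LU)<-9: break
```

```text
rest t29.18 face 0.2634 lat 0.0009 z 0.0367 F along -0.34 lat -1.42 z -4.55 gap 0.216 M [-0.52 -0.13 -0.2 ]
False t29.75 face 0.2639 lat 0.0003 z 0.0378 F along -5.18 lat 1.53 z -4.86 gap 0.219 M [-1.25  0.38  0.11]
False t30.05 face 0.2639 lat 0.0002 z 0.0378 F along -8.49 lat 1.44 z -5.20 gap 0.222 M [-1.78  0.48  0.16]
False t30.35 face 0.2639 lat 0.0002 z 0.0379 F along -11.53 lat 1.34 z -4.46 gap 0.219 M [-2.31  0.52  0.19]
```

Confirmed: the face stays at 0.2639 while the force climbs 5 → 8.5 → 11.5 N, so the mould is on the bar and well under 2 kg. Drawing out.

Run:
```python
from bench import env,kinematics,monitor,eyes
from h import *
env.movel(P(.258,.038),velocity=.02);st("back")
env.movel(P(.14,.038),velocity=.035);st("out")
env.movel(P(.01,.038),velocity=.07);env.hold(.3);st("clear")
for n in("scene","side"): cv2.imwrite(f"pics/p_{n}.png",eyes.grab_frame(n)["frame"][:,:,::-1])
a=cv2.imread("pics/p_scene.png")[180:430,250:500];b=cv2.imread("pics/p_side.png")[180:430,130:380]
cv2.imwrite("pics/p4.png",np.hstack([cv2.resize(x,(400,400),interpolation=cv2.INTER_CUBIC) for x in (a,b)]))
```

```text
back t30.87 face 0.2582 lat -0.0000 z 0.0380 F along 1.28 lat 1.06 z -5.60 gap 0.216 M [-0.41  0.1   0.  ]
out t34.39 face 0.1401 lat -0.0000 z 0.0380 F along -0.25 lat 0.61 z -1.63 gap 0.216 M [-0.02 -0.01 -0.01]
clear t36.70 face 0.0101 lat -0.0000 z 0.0380 F along 0.69 lat 0.15 z -0.41 gap 0.216 M [-0.03 -0.03  0.04]
```

View pics/p4.png

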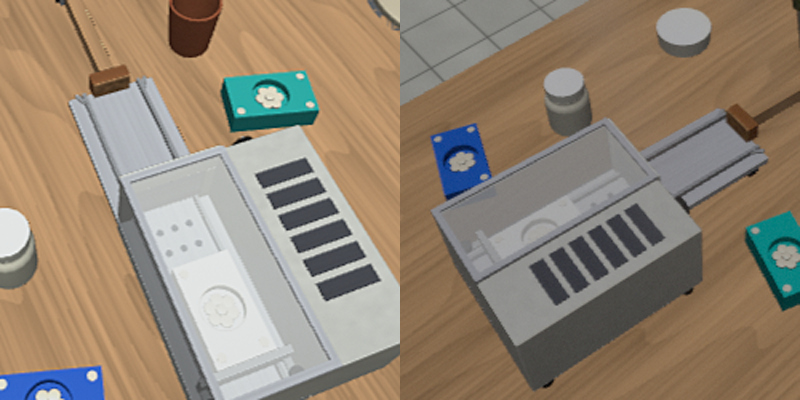

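The flap is shut and the mould is at the bar. Laying the pusher back where it came from.

Run:
```python
from bench import env,kinematics,monitor,eyes
from h import *
env.movel(P(.01,.12),velocity=.1)
a=np.radians(91.77);u=np.array([np.cos(a),np.sin(a)]);g=np.array([.4735,-.3172])-u*.012
env.reach([*g,.11],ori(a-np.pi/2))
env.movel([*g,.02],velocity=.08)
print(env.movel([*g,.0045],velocity=.015,guard=4));st("down")
env.release();env.hold(.3);st("rel")
env.movel([*g,.15],velocity=.1)
env.reach([.40,-.33,.3],ori(0.0));env.hold(.3);st("up")
for n in("scene","side","wrist"): cv2.imwrite(f"pics/e_{n}.png",eyes.grab_frame(n)["frame"][:,:,::-1])
a=cv2.imread("pics/e_scene.png")[250:430,300:440];cv2.imwrite("pics/e_c.png",cv2.resize(a,None,fx=3.3,fy=3.3,interpolation=cv2.INTER_CUBIC))
```

```text
False
down t40.87 face -0.1301 lat 0.0435 z 0.0046 F along 0.07 lat 0.15 z -1.01 gap 0.217 M [-0.04  0.    0.04]
rel t41.83 face -0.1301 lat 0.0436 z 0.0045 F along -0.40 lat 0.53 z 0.64 gap 1.001 M [ 0.04 -0.02 -0.01]
up t44.44 face -0.1384 lat 0.1168 z 0.2989 F along 0.60 lat 0.80 z -0.57 gap 0.998 M [ 0.02  0.01 -0.08]
```

View pics/e_scene.png

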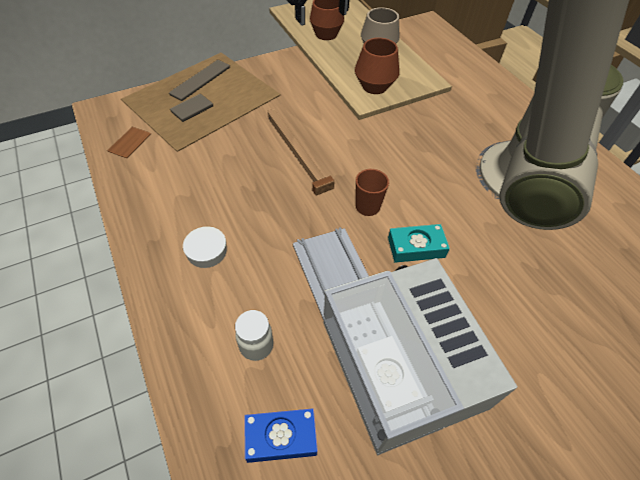

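View pics/e_c.png

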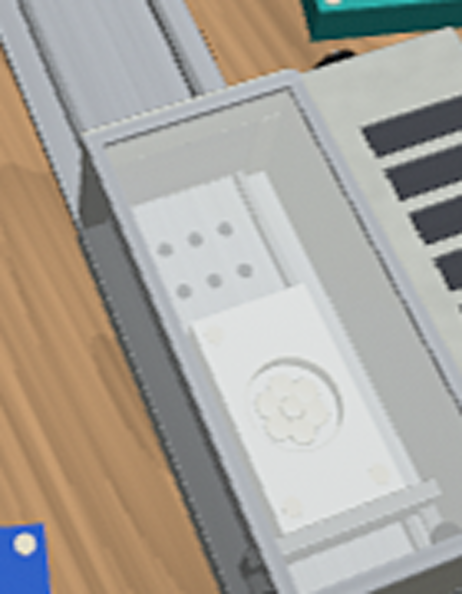

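View pics/e_wrist.png

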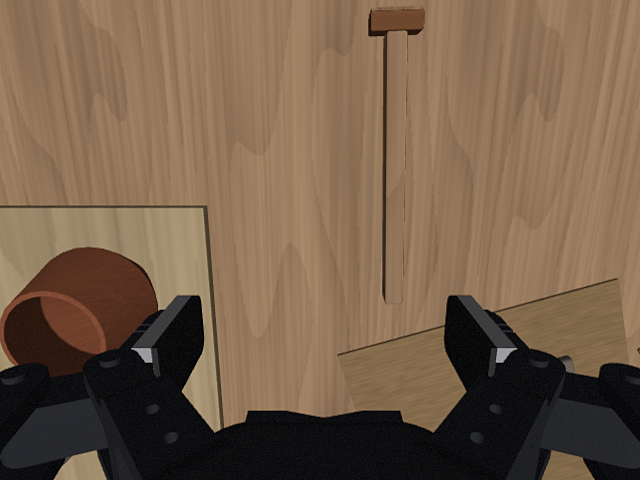

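The mould's front end (crop, about (280,530)) meets the bar, and the flap hangs upright. The pusher lies flat at its old place, with its head at (323,185) in the scene image as before. The beaker, round mould, jar and both look-alikes have not moved.

Run:
```python
from bench import job,monitor
print(job.hand_in(),monitor.sense()["clock"])
```

```text
the job is handed in; nothing more can be done
the job is handed in; nothing more can be done
```

I pushed the white mould in under the flap with the pusher's cross-head until it touched the stop bar. I then drew the pusher out and laid it back in its original place on the bench. The job was handed in at about 44 s.

- **Push force:** it took at most about 6 N at each reading while the mould went under the flap.
- **Stop bar:** the guard first tripped with the cross-head face about 0.264 m in from the ledge end, which puts the bar about 194 mm inside the hatch. I confirmed the contact with one slow feel: the face stayed at 0.2639 m while the force rose from 5 to 11.5 N, under the 2 kg limit.
- **Final pictures:** the mould lies against the bar, the flap is shut, the pusher lies flat, and the other objects look unmoved by eye. The gripper is open and clear of everything.
- **Disagreements:** all small. The pusher top measured 31 mm against 28 mm in the text, the ledge about 28 mm against 30 mm, and the head was within about 2 mm of its predicted position. The gripper never touched the mould.

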